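# Present the dish with the real fruit at the pass

## Robot

A 6-joint arm with a two-finger parallel gripper is mounted at the origin on the work surface. World frame = base frame: x ahead of the robot, y to its left, z up, the work surface at z = 0. Lengths are in m, angles in degrees, forces in N, time in s.
With the tool pointing down it reaches from about 0.4 to 0.825 m from the base axis. Payload 7 kg.
Tool frame: the origin (TCP) lies midway between the tips of the shut fingers; the grasp point (between the pads) lies 19 mm behind it; z points along the fingers, y is the direction in which the jaws open and shut (so a half turn about z gives the same grasp; the last joint's range is limited). The gripper opens to 85 mm and grips with 20 to 120 N. Pads are 22 mm wide; open, the fingers measure 114 mm over their backs; the gripper's body (76 mm by 85 mm) begins 54 mm behind the grasp point. The pads swing forward as they close: fully open they stand 13 mm farther back than shut.
Start: joints at [87.095, 20.546, 0.682, 0, -70.136, -16.507], TCP at [0.224, 0.637, 0.211] pointing down, gripper open.
Joint ranges: [-176.03, 176.03], [-82.01, 121.73], [-58.28, 71.71], [-173.87, 95.51], [-174.79, -0.11], [-173.66, 173.66]. Speed limits (degrees/s): [136.94, 136.94, 172.46, 180, 180, 180].

## Interface

Orientations are given as [roll, pitch, yaw] about the fixed x, y, z axes, in that order (R = Rz(yaw) Ry(pitch) Rx(roll)).
In Python, from bench import ctrl gives the robot as it stands.
- The arm moves only by the tool send_rows, never from a script. Its argument "steps" is a list of rows, each an object with "xyz": the shift along the tool's x, y, z in mm, a list of three; "spin": the turn about the tool's z in degrees; "fingers": the finger opening in mm, from 0 to 85.4. In form: [{"xyz": [dx, dy, dz], "spin": spin, "fingers": fingers}, ...]. A call has exactly 10 rows; each row is the pose to reach, as a shift and turn from the pose commanded when the call began, along the tool's axes at that moment; what a row does not reach only later rows make up. A row lasts 1/12 s, in which the tool goes at most 41.7 mm and 7.16 degrees, less where a joint would pass 70% of its speed; a pose out of reach is approached as far as the arm can. A call with a gripper value outside its range is refused whole. The fingers move at their own pace and stop on an object; "newtons" is the grip in N (left out, the last holds). Time passes only in rows, so rows that repeat a pose let the fingers close, or fill a call up. It gives the time, the measured TCP pose, the force and the opening at its end, in the units of the state.
- ctrl.get_state(): the state, without advancing time (a new reading comes with each control period).
- ctrl.get_image(name): name is "scene" or "top" or "wrist"; returns a dict with "color" (420x560x3 uint8, blue, green, red), "fx", "fy", "cx", "cy" (pixels), "R" (3x3) and "t" (3): a world point X has camera coordinates R X + t; the wrist camera has in their place "tool_from_camera" (4x4, takes a point from camera to tool coordinates, whose origin is the TCP and whose axes are the flange's). Camera axes: x right, y down, z forward; pixel columns grow to the right and rows downward; lengths in m; the calibration is good to about 2 mm. The wrist camera is an equidistant fisheye: a pixel r from the principal point sees the ray r / f radians off the axis. A picture is of the moment at which its call begins: read the wrist's pose just before it. There is no depth.
- ctrl.job_done(): hands the job in, once; it reports no verdict.
The state is a dict: "time": time; "qpos": joint angles; "qd": joint speeds; "joint_efforts": joint torques, N m; "eef_pos": TCP position; "eef_rot": TCP orientation; "wrist_force": force on the tool from outside, world axes, zero at the start; "torque": the same for the moment, N m; "opening": finger opening in m.
Only numpy, scipy, OpenCV 4.12 (cv2) and the standard library are available. Lean on these libraries where they do the work, as an engineer would, in place of code of your own. Each camera call takes 0.05 s, during which the arm holds its last target.

## Task

Two handled dishes stand on the green tray, each with a loose round fruit in its hollow; one fruit is real, the other a hollow, much lighter display copy that looks the same. Tell by weight which dish holds the real, heavier fruit, raise that dish clear of the tray before turning it, then give it a quarter turn in the air so that its red mark faces the red-striped edge of the wooden serving board, and finish while still holding it by its handle, still and level, in the air a few centimetres above the middle of the board. In both dishes the fruit stays in the middle all the time; the dish with the copy ends standing upright on the tray, let go, and everything else is left where it is.

Things in the scene. Friction and masses are not known exactly. Their poses are not given: they have to be found in the camera images.
- dish_a: round black lacquer dish, 143 mm across, rim 27 mm high, 250 g, with an arched handle over it, 119 mm high in all. Loose fruit in its hollow, which rolls if tilted or jerked. Origin: centre of the underside (foot disc 80 mm across), z up. The arch spans its x axis, legs on the rim at x = +-67 mm; +x points to the red mark (red patch inside the rim, red leg; the other leg is black)
- dish_a_grip (a point): centre of the wooden handle bar, 112 mm above the dish's underside, over the dish's centre. The bar is 14 mm wide (along dish y), 14 mm high, 100 mm long (along dish x), its underside 33 mm above the fruit; pinch it across its width from above and the dish hangs level
- dish_a_mid (a point): centre of the dish, 40 mm above its underside: where the fruit's centre is when it rests in the middle. The hollow's floor there is 8 mm above the underside, flat to a radius of 8 mm, then rises at 8 degrees to radius 40 mm, then at 25 degrees to the rim
- dish_a_mark (a point): the red mark at the dish's rim, 67 mm from the dish's centre along its +x, 24 mm above its underside
- dish_b: round black lacquer dish, 143 mm across, rim 27 mm high, 250 g, with an arched handle over it, 119 mm high in all. Loose fruit in its hollow, which rolls if tilted or jerked. Origin: centre of the underside (foot disc 80 mm across), z up. The arch spans its x axis, legs on the rim at x = +-67 mm; +x points to the red mark (red patch inside the rim, red leg; the other leg is black)
- dish_b_grip (a point): centre of the wooden handle bar, 112 mm above the dish's underside, over the dish's centre. The bar is 14 mm wide (along dish y), 14 mm high, 100 mm long (along dish x), its underside 33 mm above the fruit; pinch it across its width from above and the dish hangs level
- dish_b_mid (a point): centre of the dish, 40 mm above its underside: where the fruit's centre is when it rests in the middle. The hollow's floor there is 8 mm above the underside, flat to a radius of 8 mm, then rises at 8 degrees to radius 40 mm, then at 25 degrees to the rim
- dish_b_mark (a point): the red mark at the dish's rim, 67 mm from the dish's centre along its +x, 24 mm above its underside
- fruit_1: orange-coloured round fruit, 64 mm across, tiny green stem end, loose in one of the two dishes (either). One of fruit_1 and fruit_2 is real (130 to 170 g), the other a hollow display copy (about 30 g) that looks the same. Origin: its centre (axes turn as it rolls)
- fruit_2: orange-coloured round fruit, 64 mm across, tiny green stem end, loose in one of the two dishes (either). One of fruit_1 and fruit_2 is real (130 to 170 g), the other a hollow display copy (about 30 g) that looks the same. Origin: its centre (axes turn as it rolls)
- tray: shallow mint-green tray, fixed, 260 mm (its x) by 360 mm (its y), floor 6 mm thick, rim 18 mm high. Origin: centre of its underside, on the table. The dishes stand on its floor 176 mm apart along its y, arches about along its y, one red mark to the left, one to the right; cup and chopstick rest lie between them. Tray and board may swap sides of the table
- board: light wooden serving board, fixed, 240 mm (its x) by 180 mm (its y), 18 mm thick. Origin: centre of its underside, on the table. The edge with the painted red stripe (22 mm wide, guest side) lies at its +x end, about away from the robot
- sauce_cup: small white ceramic cup, 42 mm across, 28 mm high, on the tray; bystander. Origin: centre of its underside
- chopstick_rest: blue ceramic bar, 22 x 50 x 12 mm, on the tray; bystander. Origin: centre of its underside
- soup_bowl: black bowl, 96 mm across, 50 mm high, at the back; bystander. Origin: centre of its underside
- sauce_bottle: amber bottle with a red cap, 56 mm across, 140 mm high, at the back; bystander. Origin: centre of its underside
- tea_cup: blue cup, 72 mm across, 80 mm high, at the right-hand side; bystander. Origin: centre of its underside
- chopsticks: pair of cooking chopsticks, 300 mm long (its x), 24 mm wide, lying at the left-hand side; bystander. Origin: middle of their underside
There are look-alikes about, which are no part of the job. What is shaped like the dish_b but purple is not meant. Leave any orange look-alike of the dish_a alone.

How it is judged:
By the outcome, as a careful person would: the job done as asked, in the order asked, and still so for the second after the job is handed in, while the arm keeps its last pose, push and grip.
It also fails if it takes over 72 s, if anything falls off the work surface, if the arm or the gripper's body presses on something with over 40 N, if the wrist force passes 120 N, or if a joint passes its speed limit or range.

## Working session

There is one attempt and no reset: what is moved stays moved. The work goes in short steps, Python scripts to look and compute and a tool call to move; the robot and the scene stay as the last step left them, time stands still between calls to the robot, and variables do not carry over. Pictures are saved under pics/ and viewed, and the job is handed in when it is done.

Besides the shell and the picture viewer there is one more tool, called after "Call:" as name([rows], argument=value, ...), one row to a line, values as JSON. send_rows: Moves the arm, as the interface text tells. Its arguments: {"type":"object","properties":{"steps":{"type":"array","items":{"type":"object","properties":{"xyz":{"type":"array","items":{"type":"number"}},"spin":{"type":"number"},"fingers":{"type":"number"}}}},"newtons":{"type":"number"}},"required":["steps"]}

```bash
mkdir -p pics; ls; python3 - <<'E'
from bench import ctrl
import cv2,numpy as np
print(ctrl.get_state())
for n in ["scene","top","wrist"]:
    im=ctrl.get_image(n); cv2.imwrite(f"pics/{n}0.png",im["color"])
    print(n,{k:np.round(v,4).tolist() for k,v in im.items() if k!="color"})
    np.savez(f"{n}0.npz",**im)
E
```

```text
pics
{'time': 0.0, 'qpos': array([ 8.70969159e+01,  2.05891684e+01,  6.33254153e-01, -2.05482882e-02,
       -7.01349445e+01, -1.65074502e+01]), 'qd': array([-0.0644262 ,  0.03041128, -0.01729172,  0.0003122 , -0.07437617,
       -0.03571398]), 'joint_efforts': array([-1.37707957e-03, -5.83323061e+01,  2.93429267e+01,  6.93713710e+00,
       -5.72474120e-03, -3.74017361e-06]), 'eef_pos': array([0.22417327, 0.63613982, 0.20998399]), 'eef_rot': array([ 1.79907397e+02, -7.29852495e-03, -1.94175262e+01]), 'wrist_force': array([0.2872337 , 0.19300303, 0.38683651]), 'torque': array([-0.02977223,  0.00783646, -0.00573282]), 'opening': 0.08541479416590378}
scene {'fx': 467.3458, 'fy': 467.3458, 'cx': 283.9799, 'cy': 204.9267, 'R': [[0.8818, 0.4715, 0.0133], [0.2885, -0.5167, -0.8061], [-0.3732, 0.7146, -0.5916]], 't': [-0.4573, -0.0929, 1.6776]}
top {'fx': 394.062, 'fy': 394.062, 'cx': 280.4685, 'cy': 208.0005, 'R': [[-0.0073, -1.0, 0.0034], [-0.9778, 0.0065, -0.2096], [0.2095, -0.0048, -0.9778]], 't': [-0.0283, 0.5359, 1.3103]}
wrist {'fx': 325.1923, 'fy': 325.1923, 'cx': 274.7938, 'cy': 211.4346, 'tool_from_camera': [[-0.0014, -0.9566, -0.2913, 0.0753], [1.0, -0.0012, -0.0008, -0.0011], [0.0004, -0.2913, 0.9566, -0.1638], [0.0, 0.0, 0.0, 1.0]]}
```

View pics/scene0.png

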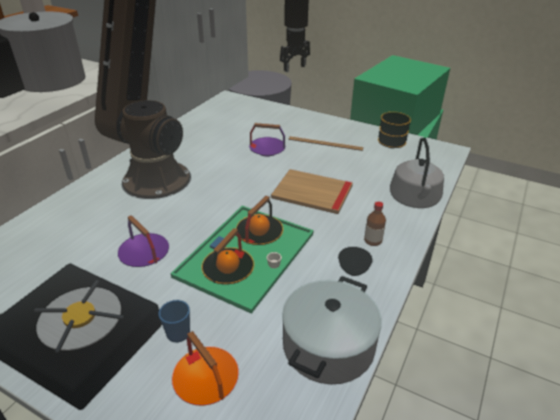

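View pics/top0.png

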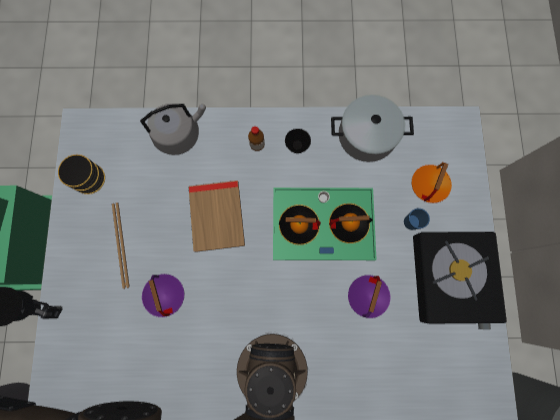

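View pics/wrist0.png

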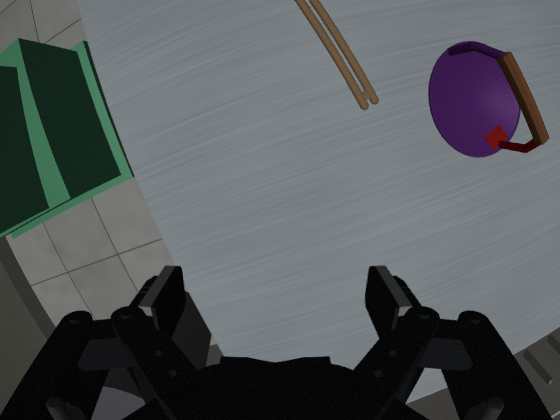

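The top view shows the tray at about (324,224), the two dishes at (299,225) and (350,223), and the board at (217,216) with its red stripe on the far edge. I'll zoom in and measure.

```bash
cat > h.py <<'E'
import numpy as np,cv2
def ray(im,u,v):
    K=np.array([[im["fx"],0,im["cx"]],[0,im["fy"],im["cy"]],[0,0,1.]])
    d=np.linalg.solve(K,[u,v,1.]); R=np.array(im["R"]);return -R.T@np.array(im["t"]),R.T@d
def on(im,u,v,z):
    c,d=ray(im,u,v); return c+d*(z-c[2])/d[2]
def two(i1,p1,i2,p2):
    c1,d1=ray(i1,*p1);c2,d2=ray(i2,*p2)
    s=np.linalg.lstsq(np.c_[d1,-d2],c2-c1,rcond=None)[0]
    a=c1+s[0]*d1;b=c2+s[1]*d2
    return (a+b)/2,np.linalg.norm(a-b)
def proj(im,X):
    p=np.array(im["R"])@X+np.array(im["t"]);return im["fx"]*p[0]/p[2]+im["cx"],im["fy"]*p[1]/p[2]+im["cy"]
E
python3 - <<'E'
import numpy as np,cv2
from h import *
t=dict(np.load("top0.npz"));s=dict(np.load("scene0.npz"))
cv2.imwrite("pics/topz.png",cv2.resize(t["color"][180:270,180:385],None,fx=3.9,fy=3.9,interpolation=cv2.INTER_CUBIC))
cv2.imwrite("pics/scz.png",cv2.resize(s["color"][160:310,160:360],None,fx=4,fy=4,interpolation=cv2.INTER_CUBIC))
h=cv2.cvtColor(t["color"],cv2.COLOR_BGR2HSV)
def blobs(m,nm,z,x0=180,x1=385,y0=170,y1=275):
    mm=np.zeros_like(m);mm[y0:y1,x0:x1]=m[y0:y1,x0:x1]
    n,l,st,c=cv2.connectedComponentsWithStats(mm)
    for i in range(1,n):
        if st[i,4]>=8:
            print(nm,st[i],c[i].round(2),on(t,*c[i],z).round(4))
H,S,V=cv2.split(h)
blobs(((H>8)&(H<17)&(S>200)&(V>120)).astype(np.uint8)*255,"orange",.046)
blobs((((H<6)|(H>174))&(S>150)&(V>90)).astype(np.uint8)*255,"red",.03)
g=((H>60)&(H<85)&(S>80)).astype(np.uint8)*255
blobs(g,"green",.018)
b=((V<45)).astype(np.uint8)*255
blobs(b,"black",.033)
w=((H>8)&(H<22)&(S>60)&(S<200)).astype(np.uint8)*255
blobs(w,"wood",.018)
for m,nm,z in((g,"tray",.018),(w,"board",.018)):
    m=m.copy();m[:170]=0;m[275:]=0;m[:,:180]=0;m[:,385:]=0
    if nm=="board":m[:,250:]=0
    cs=max(cv2.findContours(m,cv2.RETR_EXTERNAL,cv2.CHAIN_APPROX_NONE)[0],key=cv2.contourArea)
    P=np.array([on(t,*p[0],z)[:2] for p in cs],np.float32)
    r=cv2.minAreaRect(P);print(nm,r)
E
```

```text
orange [345 214  11   3  22] [349.91 214.91] [ 0.5118 -0.274   0.046 ]
orange [295 216   9   2  15] [298.8 216.6] [ 0.507  -0.0957  0.046 ]
orange [343 221  16   8  91] [350.7  224.45] [ 0.478  -0.2753  0.046 ]
orange [291 222  16  10 102] [298.44 226.13] [ 0.4734 -0.0939  0.046 ]
red [189 181  49  11 273] [212.98 186.38] [0.6221 0.2088 0.03  ]
red [331 219   8   9  35] [333.54 223.37] [ 0.485  -0.2182  0.03  ]
red [313 222   5   8  32] [314.75 225.75] [ 0.477  -0.1519  0.03  ]
green [ 273  188  103   72 4377] [322.92 224.06] [ 0.4849 -0.1822  0.018 ]
black [331 205  35  14 270] [346.68 210.85] [ 0.5289 -0.2657  0.033 ]
black [279 206  39  38 729] [297.11 224.92] [ 0.4798 -0.09    0.033 ]
black [332 218  40  24 459] [351.25 231.48] [ 0.4554 -0.2785  0.033 ]
wood [ 189  186   56   66 2992] [216.06 219.12] [0.5052 0.1965 0.018 ]
wood [338 204  15   4  15] [345.   204.67] [ 0.5547 -0.2633  0.018 ]
wood [280 207  12  14  16] [284.31 212.75] [ 0.5266 -0.0458  0.018 ]
wood [303 206   9   5   9] [307.   207.44] [ 0.5454 -0.1271  0.018 ]
wood [339 213  31  19 178] [353.24 218.44] [ 0.5044 -0.2905  0.018 ]
wood [285 215  31  18 175] [300.68 219.66] [ 0.5012 -0.1037  0.018 ]
wood [330 226  23  17  30] [339.03 236.6 ] [ 0.4398 -0.2375  0.018 ]
wood [358 233   9   8  13] [362.46 236.77] [ 0.4386 -0.3199  0.018 ]
wood [282 234   9   8  11] [285.73 237.82] [ 0.4367 -0.05    0.018 ]
wood [292 237  23   7  26] [304.   241.23] [ 0.4242 -0.1139  0.018 ]
tray ((0.4892333745956421, -0.18448439240455627), (0.3586840331554413, 0.25522059202194214), 89.63179016113281)
board ((0.5086343884468079, 0.19663992524147034), (0.2161961942911148, 0.17884722352027893), 6.61046028137207)
```

```bash
true
```

```text
(no output)
```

View pics/topz.png

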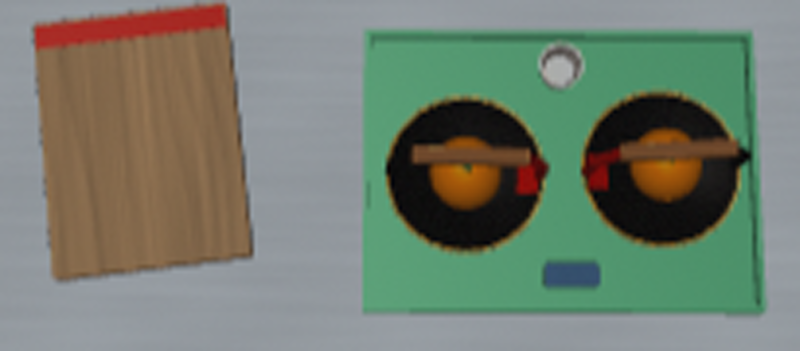

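View pics/scz.png

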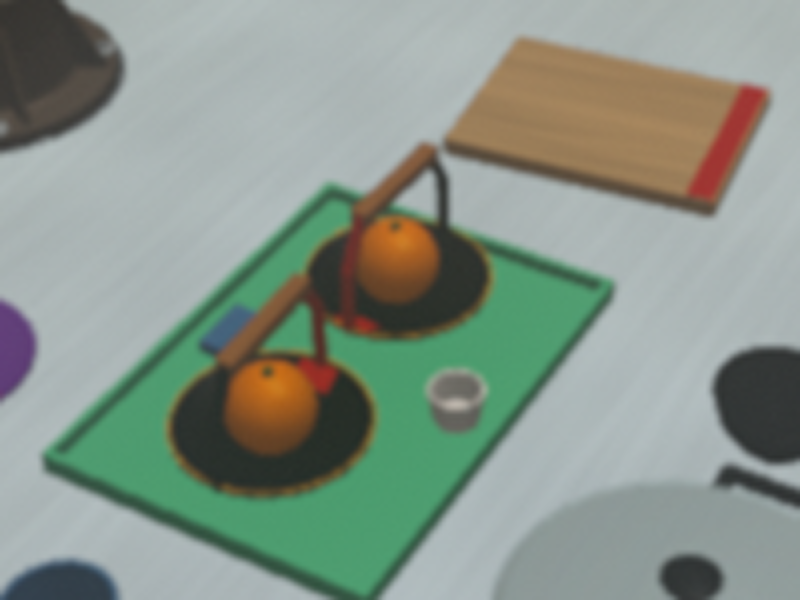

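```bash
python3 - <<'E'
import numpy as np,cv2
from h import *
t=dict(np.load("top0.npz"));s=dict(np.load("scene0.npz"))
print("cam",-t["R"].T@t["t"])
h=cv2.cvtColor(t["color"],cv2.COLOR_BGR2HSV);H,S,V=cv2.split(h)
# dish outline: non-green, within tray
for nm,cx in(("L",299),("R",350)):
    m=(~((H>60)&(H<90)&(S>60))).astype(np.uint8)*255
    mm=np.zeros_like(m);mm[203:247,cx-24:cx+24]=m[203:247,cx-24:cx+24]
    cs=max(cv2.findContours(mm,cv2.RETR_EXTERNAL,cv2.CHAIN_APPROX_NONE)[0],key=cv2.contourArea)
    P=np.array([on(t,*p[0],.033)[:2] for p in cs],np.float32)
    print(nm,"rim",cv2.minEnclosingCircle(P),cv2.fitEllipse(P))
    w=((H>5)&(H<18)&(S>80)&(S<185)&(V>75)).astype(np.uint8)*255
    mm=np.zeros_like(w);mm[210:228,cx-22:cx+24]=w[210:228,cx-22:cx+24]
    n,l,st,c=cv2.connectedComponentsWithStats(mm);i=1+st[1:,4].argmax()
    pp=np.argwhere(l==i)[:,::-1]
    Q=np.array([on(t,*p,.122)[:2] for p in pp],np.float32)
    print("bar",len(Q),Q.mean(0),cv2.minAreaRect(Q), np.degrees(np.arctan2(*cv2.fitLine(Q,2,0,.01,.01)[:2][::-1])))
# board
w=(((H>8)&(H<22)&(S>60)&(S<200))|(((H<6)|(H>174))&(S>150))).astype(np.uint8)*255
w[:170]=0;w[275:]=0;w[:,:180]=0;w[:,252:]=0
cs=max(cv2.findContours(w,cv2.RETR_EXTERNAL,cv2.CHAIN_APPROX_NONE)[0],key=cv2.contourArea)
print("board",cv2.minAreaRect(np.array([on(t,*p[0],.018)[:2] for p in cs],np.float32)))
# scene refinement of board
print(proj(s,np.array([.518,.2,.018])))
E
```

```text
cam [ 0.24918706 -0.02545718  1.39360806]
L rim ((0.4830220937728882, -0.0970214232802391), 0.0737876370549202) ((0.4829958379268646, -0.09650689363479614), (0.14217442274093628, 0.14411188662052155), 96.66143035888672)
bar 129 [ 0.48316148 -0.09523781] ((0.4829625189304352, -0.09709669649600983), (0.09546951949596405, 0.014231284148991108), 87.3778305053711) [88.22232]
R rim ((0.48686519265174866, -0.2753951847553253), 0.07564488053321838) ((0.48678770661354065, -0.2727145552635193), (0.14287744462490082, 0.1443694680929184), 45.91587829589844)
bar 120 [ 0.4864255 -0.2710458] ((0.48653876781463623, -0.27142903208732605), (0.0958392396569252, 0.013363669626414776), 89.61734008789062) [-87.58774]
board ((0.5185554623603821, 0.19778966903686523), (0.23617121577262878, 0.17884720861911774), 6.610455513000488)
(np.float64(311.168233748143), np.float64(187.19974053423385))
```

```bash
cat >> h.py <<'E'
from scipy.spatial.transform import Rotation as Ro
def delta(st,target,yaw):
    R=Ro.from_euler("xyz",st["eef_rot"],degrees=True).as_matrix()
    d=R.T@(np.array(target)-st["eef_pos"])*1000
    return d.round(1),round(-((yaw-st["eef_rot"][2]+180)%360-180),2)
E
cat > go.py <<'E'
import sys
from bench import ctrl
from h import *
a=list(map(float,sys.argv[1:5]));st=ctrl.get_state()
print(st["time"],st["eef_pos"].round(4),st["eef_rot"].round(2),st["wrist_force"].round(2),st["opening"]);print(delta(st,a[:3],a[3]))
E
python3 go.py .483 -.097 .26 -92
```

```text
0.15 [0.2242 0.6363 0.2102] [ 1.7993e+02 -1.0000e-02 -1.9420e+01] [0.39 0.25 0.15] 0.08529717795495731
(array([487.8, 605.6, -49. ]), np.float64(72.58))
```

Call:
send_rows([
  {"xyz": [12,15,-10],"spin": 0,"fingers": 85},
  {"xyz": [36,45,-20],"spin": 0,"fingers": 85},
  {"xyz": [60,75,-30],"spin": 0,"fingers": 85},
  {"xyz": [85,105,-40],"spin": 0,"fingers": 85},
  {"xyz": [110,136,-50],"spin": 0,"fingers": 85},
  {"xyz": [135,167,-50],"spin": 0,"fingers": 85},
  {"xyz": [160,198,-50],"spin": 0,"fingers": 85},
  {"xyz": [185,229,-50],"spin": 0,"fingers": 85},
  {"xyz": [210,260,-50],"spin": 0,"fingers": 85},
  {"xyz": [235,291,-50],"spin": 0,"fingers": 85},
])

```text
time: 0.98
eef_pos: [0.3493, 0.282, 0.261]
eef_rot: [-180.0, 0.0, -19.4]
wrist_force: [1.1, 0.3, -0.1]
opening: 0.0848
```

```bash
python3 go.py .483 -.097 .26 -92
```

```text
0.9833 [0.3493 0.282  0.261 ] [-179.98    0.    -19.38] [ 1.14  0.26 -0.1 ] 0.08475216482461623
(array([251.9, 313.2,   0.8]), np.float64(72.62))
```

Call:
send_rows([
  {"xyz": [25,31,0],"spin": 5,"fingers": 85},
  {"xyz": [50,62,0],"spin": 12,"fingers": 85},
  {"xyz": [75,93,0],"spin": 19,"fingers": 85},
  {"xyz": [101,124,0],"spin": 26,"fingers": 85},
  {"xyz": [126,156,0],"spin": 33,"fingers": 85},
  {"xyz": [151,188,0],"spin": 40,"fingers": 85},
  {"xyz": [176,219,0],"spin": 47,"fingers": 85},
  {"xyz": [202,250,0],"spin": 54,"fingers": 85},
  {"xyz": [227,282,0],"spin": 61,"fingers": 85},
  {"xyz": [244,304,0],"spin": 68,"fingers": 85},
])

```text
time: 1.82
eef_pos: [0.4787, -0.0867, 0.2608]
eef_rot: [180.0, -0.0, -87.8]
wrist_force: [0.4, 0.8, 1.0]
opening: 0.085
```

```bash
python3 go.py .483 -.097 .24 -92
```

```text
1.8167 [ 0.4787 -0.0867  0.2608] [ 1.7999e+02 -1.0000e-02 -8.7820e+01] [0.45 0.81 0.95] 0.08502316972952853
(array([10.5, -3.9, 20.8]), np.float64(4.18))
```

Call:
send_rows([
  {"xyz": [4,-2,5],"spin": 2,"fingers": 85},
  {"xyz": [8,-3,10],"spin": 4,"fingers": 85},
  {"xyz": [10.5,-4,15],"spin": 4.2,"fingers": 85},
  {"xyz": [10.5,-4,20],"spin": 4.2,"fingers": 85},
  {"xyz": [10.5,-4,20],"spin": 4.2,"fingers": 85},
  {"xyz": [10.5,-4,20],"spin": 4.2,"fingers": 85},
  {"xyz": [10.5,-4,20],"spin": 4.2,"fingers": 85},
  {"xyz": [10.5,-4,20],"spin": 4.2,"fingers": 85},
  {"xyz": [10.5,-4,20],"spin": 4.2,"fingers": 85},
  {"xyz": [10.5,-4,20],"spin": 4.2,"fingers": 85},
])

```text
time: 2.65
eef_pos: [0.483, -0.0938, 0.2412]
eef_rot: [-180.0, 0.0, -91.6]
wrist_force: [-0.9, -0.4, 0.3]
opening: 0.085
```

```bash
cat > look.py <<'E'
import sys
from bench import ctrl
from h import *
n=sys.argv[1];st=ctrl.get_state();im=ctrl.get_image("wrist")
np.savez(f"w_{n}.npz",**im,pos=st["eef_pos"],rot=st["eef_rot"])
cv2.imwrite(f"pics/w_{n}.png",im["color"]);print(st["time"],st["eef_pos"],st["eef_rot"],st["wrist_force"])
E
python3 look.py L
```

```text
2.65 [ 0.48295307 -0.09380303  0.24120392] [-1.79967088e+02  7.21475838e-03 -9.15733407e+01] [-0.86483936 -0.37628204  0.30183449]
```

View pics/w_L.png

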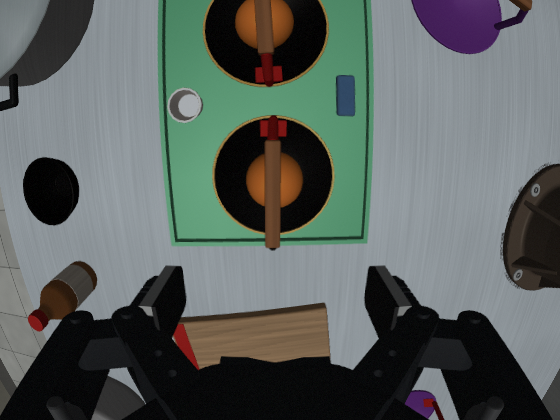

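Wrist view: the near dish's bar runs from (272,140) to (272,248), with the fruit at (274,180) in the middle and the red leg at the top, at (273,128). The second dish is partly visible above it. Next I'll measure the bar.

```bash
cat > wm.py <<'E'
import sys
from h import *
n=sys.argv[1];zt=float(sys.argv[2]) if len(sys.argv)>2 else .125
w=dict(np.load(f"w_{n}.npz"))
Rw=Ro.from_euler("xyz",w["rot"],degrees=True).as_matrix()
T=w["tool_from_camera"]
def won(p,z):
    x,y=(p[0]-w["cx"]),(p[1]-w["cy"]);r=np.hypot(x,y);th=r/w["fx"]
    d=np.array([x/r*np.sin(th),y/r*np.sin(th),np.cos(th)])
    d=Rw@T[:3,:3]@d;c=Rw@T[:3,3]+w["pos"];return (c+d*(z-c[2])/d[2])
H,S,V=cv2.split(cv2.cvtColor(w["color"],cv2.COLOR_BGR2HSV))
m=((H>4)&(H<16)&(S>80)&(S<195)&(V>70)).astype(np.uint8)*255
m[255:]=0;m[:,:200]=0;m[:,340:]=0
k,l,st,c=cv2.connectedComponentsWithStats(m)
for i in range(1,k):
    if st[i,4]>200:
        pp=np.argwhere(l==i)[:,::-1];Q=np.array([won(p,zt)[:2] for p in pp],np.float32)
        f=cv2.fitLine(Q,2,0,.01,.01).ravel()
        print("bar",st[i],cv2.minAreaRect(Q),"dir",np.degrees(np.arctan2(f[1],f[0])))
m=((H>5)&(H<17)&(S>200)&(V>80)).astype(np.uint8)*255; m[255:]=0
k,l,st,c=cv2.connectedComponentsWithStats(m)
for i in range(1,k):
    if st[i,4]>100: print("fruit",st[i],c[i],won(c[i],zt-.079).round(4))
m=(((H<4)|(H>175))&(S>150)&(V>80)).astype(np.uint8)*255; m[255:]=0;m[:,:200]=0;m[:,340:]=0
k,l,st,c=cv2.connectedComponentsWithStats(m)
for i in range(1,k):
    if st[i,4]>50: print("red",st[i],won(c[i],zt-.095).round(4))
E
python3 wm.py L
```

```text
bar [252   0  23  53 923] ((0.4901311695575714, -0.24703550338745117), (0.048543065786361694, 0.018749484792351723), 87.73119354248047) dir -87.310875
bar [ 260  141   26  107 1721] ((0.48743313550949097, -0.09636139869689941), (0.09848964214324951, 0.02143249474465847), 83.15054321289062) dir 88.20587
fruit [274   0  19  46 271] [284.16605166  23.48708487] [ 0.4693 -0.271   0.046 ]
fruit [236  19  21  29 160] [245.31875  35.3875 ] [ 0.5118 -0.2586  0.046 ]
fruit [281 155  21  36 192] [292.88020833 169.421875  ] [ 0.464  -0.1064  0.046 ]
fruit [247 156  17  34 129] [253.58139535 169.24031008] [ 0.5079 -0.1079  0.046 ]
red [263  53   7  28 138] [ 0.4905 -0.2247  0.03  ]
red [256  67   8  15 104] [ 0.4988 -0.215   0.03  ]
red [273  66   9  15 130] [ 0.4786 -0.216   0.03  ]
red [260 121   9  15 114] [ 0.4955 -0.1529  0.03  ]
red [278 121   9  15 125] [ 0.475  -0.1525  0.03  ]
```

```bash
cat > wb.py <<'E'
import sys
sys.argv=[sys.argv[0]]+sys.argv[1:]
exec(open("wm.py").read().split("H,S,V=")[0])
H,S,V=cv2.split(cv2.cvtColor(w["color"],cv2.COLOR_BGR2HSV))
r0,r1=int(sys.argv[3]),int(sys.argv[4])
P=[]
for r in range(r0,r1):
    row=(S[r,255:290]<195)&(V[r,255:290]>70)&(H[r,255:290]<16)
    k,l,st,c=cv2.connectedComponentsWithStats(row.astype(np.uint8)[None]*255)
    if k>1:
        i=1+st[1:,4].argmax();a,b=255+st[i,0],255+st[i,0]+st[i,2]-1
        if 11<=b-a<=21: P.append((r,a,b))
P=np.array(P);print(P[::8].tolist())
C=np.array([won(((a+b)/2,r),zt)[:2] for r,a,b in P],np.float32)
W=np.array([np.linalg.norm(won((a-.5,r),zt)-won((b+.5,r),zt)) for r,a,b in P]);print("width",np.median(W))
g=abs(W-np.median(W))<.002;C=C[g]
f=cv2.fitLine(C,cv2.DIST_HUBER,0,.01,.01).ravel();print("line",f,"dir",np.degrees(np.arctan2(f[1],f[0])),"ends",C[0],C[-1],"mid",(C[0]+C[-1])/2)
E
python3 wb.py L .125 135 255; python3 - <<'E'
import cv2
i=cv2.imread('pics/w_L.png')[100:260,200:350];cv2.imwrite('pics/wLz.png',cv2.resize(i,None,fx=3.7,fy=3.7,interpolation=cv2.INTER_CUBIC))
E
```

```text
[[141, 266, 279], [149, 265, 279], [157, 264, 280], [165, 264, 280], [173, 265, 280], [181, 262, 280], [189, 262, 280], [197, 265, 280], [205, 265, 280], [213, 265, 279], [221, 265, 279], [229, 265, 279], [237, 266, 279], [245, 266, 278]]
width 0.013900190907559362
line [ 0.03115956  0.9995144   0.48701045 -0.09219141] dir 88.21439 ends [ 0.48494583 -0.14515051] [ 0.48795214 -0.04730343] mid [ 0.486449   -0.09622698]
```

View pics/wLz.png

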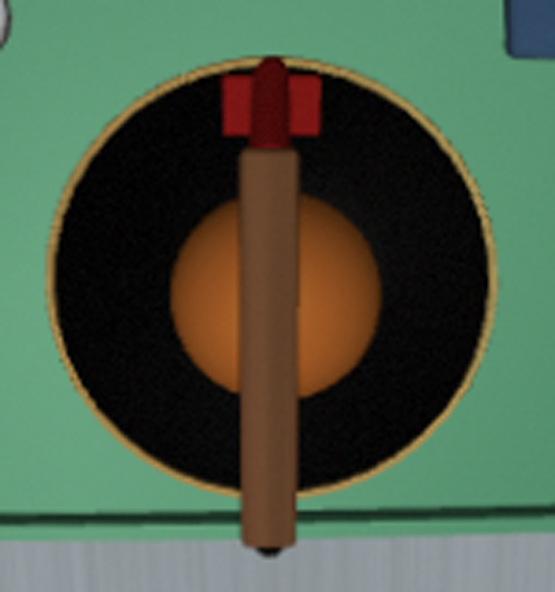

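```bash
python3 go.py .485 -.0965 .155 -91.8
```

```text
2.7 [ 0.4829 -0.0939  0.2411] [-1.7998e+02  1.0000e-02 -9.1580e+01] [-0.6  -0.02  0.4 ] 0.0851813119461943
(array([ 2.6, -2.1, 86.1]), np.float64(0.22))
```

Call:
send_rows([
  {"xyz": [0,0,10],"spin": 0,"fingers": 85},
  {"xyz": [1,-1,25],"spin": 0,"fingers": 85},
  {"xyz": [2,-2,42],"spin": 0.2,"fingers": 85},
  {"xyz": [2.6,-2,58],"spin": 0.2,"fingers": 85},
  {"xyz": [2.6,-2,72],"spin": 0.2,"fingers": 85},
  {"xyz": [2.6,-2,82],"spin": 0.2,"fingers": 85},
  {"xyz": [2.6,-2,86],"spin": 0.2,"fingers": 85},
  {"xyz": [2.6,-2,86],"spin": 0.2,"fingers": 85},
  {"xyz": [2.6,-2,86],"spin": 0.2,"fingers": 85},
  {"xyz": [2.6,-2,86],"spin": 0.2,"fingers": 85},
])

```text
time: 3.53
eef_pos: [0.4854, -0.0967, 0.1557]
eef_rot: [-179.9, 0.0, -91.8]
wrist_force: [0.4, -0.7, 0.0]
opening: 0.0851
```

```bash
python3 look.py L2;python3 wb.py L2 .125 120 300
```

```text
3.5333 [ 0.48536792 -0.09670562  0.15567129] [-1.79924697e+02  2.32686252e-03 -9.18026919e+01] [ 0.42885717 -0.67217145  0.0271783 ]
[[156, 266, 283], [239, 265, 285], [247, 265, 285], [255, 265, 285], [263, 265, 284], [271, 265, 284], [279, 266, 284], [287, 265, 285], [295, 265, 285]]
width 0.013578789587711972
line [ 0.032632    0.99946743  0.48724136 -0.07867393] dir 88.12999 ends [ 0.4850662 -0.1451662] [ 0.48792544 -0.046984  ] mid [ 0.48649582 -0.0960751 ]
```

View pics/w_L2.png

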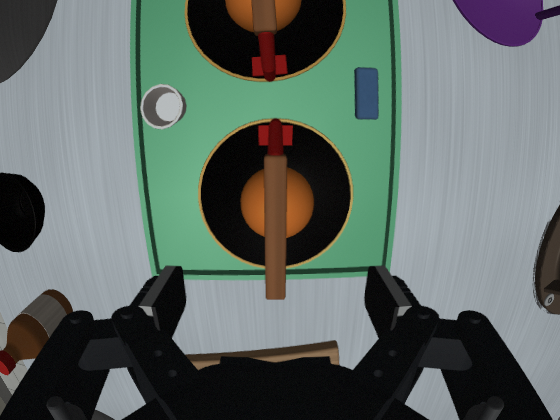

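The bar sits at columns 265–285 (centre 275), midway between the pads at 183 and 368, so it's centred. I'll descend and grip it.

Call:
send_rows([
  {"xyz": [-0.5,-0.4,6],"spin": 0,"fingers": 85},
  {"xyz": [-0.5,-0.4,16],"spin": 0,"fingers": 85},
  {"xyz": [-0.5,-0.4,27],"spin": 0,"fingers": 85},
  {"xyz": [-0.5,-0.4,38],"spin": 0,"fingers": 85},
  {"xyz": [-0.5,-0.4,47],"spin": 0,"fingers": 85},
  {"xyz": [-0.5,-0.4,53],"spin": 0,"fingers": 85},
  {"xyz": [-0.5,-0.4,55.5],"spin": 0,"fingers": 60},
  {"xyz": [-0.5,-0.4,55.5],"spin": 0,"fingers": 50},
  {"xyz": [-0.5,-0.4,55.5],"spin": 0,"fingers": 40},
  {"xyz": [-0.5,-0.4,55.5],"spin": 0,"fingers": 30},
], newtons=40)

```text
time: 4.42
eef_pos: [0.4856, -0.0962, 0.0999]
eef_rot: [-179.9, 0.0, -91.8]
wrist_force: [-0.7, 0.2, 0.4]
opening: 0.0383
```

Call:
send_rows([
  {"xyz": [0,0,0],"spin": 0,"fingers": 26},
  {"xyz": [0,0,0],"spin": 0,"fingers": 23},
  {"xyz": [0,0,0],"spin": 0,"fingers": 21},
  {"xyz": [0,0,0],"spin": 0,"fingers": 19},
  {"xyz": [0,0,0],"spin": 0,"fingers": 18},
  {"xyz": [0,0,0],"spin": 0,"fingers": 17},
  {"xyz": [0,0,0],"spin": 0,"fingers": 17},
  {"xyz": [0,0,0],"spin": 0,"fingers": 17},
  {"xyz": [0,0,0],"spin": 0,"fingers": 17},
  {"xyz": [0,0,0],"spin": 0,"fingers": 17},
])

```text
time: 5.25
eef_pos: [0.4852, -0.0962, 0.0994]
eef_rot: [180.0, -0.0, -91.8]
wrist_force: [0.0, -1.3, 0.1]
opening: 0.017
```

```bash
python3 look.py L3; python3 - <<'E'
import cv2
i=cv2.imread('pics/w_L3.png')[150:400,180:380];cv2.imwrite('pics/wL3z.png',cv2.resize(i,None,fx=2.4,fy=2.4,interpolation=cv2.INTER_CUBIC))
from bench import ctrl
import numpy as np
F=[]
for k in range(8):
    ctrl.get_image("top");F.append(ctrl.get_state()["wrist_force"])
print(np.mean(F,0),np.std(F,0))
E
```

```text
5.25 [ 0.48517536 -0.09624357  0.09940383] [ 1.79999285e+02 -7.79533748e-05 -9.18107432e+01] [ 0.01546412 -1.25804916  0.05050316]
[-0.0132682  -0.12988815 -0.22923753] [0.36377564 0.37530339 0.40132458]
```

View pics/wL3z.png

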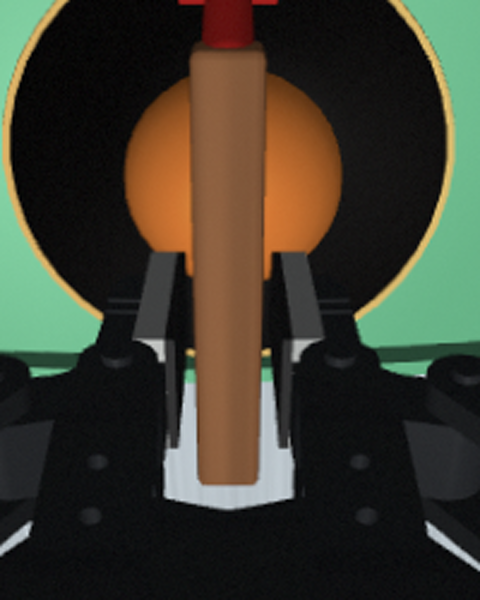

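The bar is centred between the pads. I'll close slowly, then lift gently.

Call:
send_rows([
  {"xyz": [0,0,0],"spin": 0,"fingers": 16.5},
  {"xyz": [0,0,0],"spin": 0,"fingers": 16},
  {"xyz": [0,0,0],"spin": 0,"fingers": 15.5},
  {"xyz": [0,0,0],"spin": 0,"fingers": 15},
  {"xyz": [0,0,0],"spin": 0,"fingers": 14.5},
  {"xyz": [0,0,0],"spin": 0,"fingers": 14},
  {"xyz": [0,0,0],"spin": 0,"fingers": 13.5},
  {"xyz": [0,0,0],"spin": 0,"fingers": 13},
  {"xyz": [0,0,0],"spin": 0,"fingers": 10},
  {"xyz": [0,0,0],"spin": 0,"fingers": 5},
])

```text
time: 6.53
eef_pos: [0.4853, -0.0962, 0.0996]
eef_rot: [-180.0, 0.0, -91.8]
wrist_force: [-0.3, 0.2, 3.6]
opening: 0.0121
```

Call:
send_rows([
  {"xyz": [0,0,0],"spin": 0,"fingers": 0},
  {"xyz": [0,0,0],"spin": 0,"fingers": 0},
  {"xyz": [0,0,-0.5],"spin": 0,"fingers": 0},
  {"xyz": [0,0,-1.5],"spin": 0,"fingers": 0},
  {"xyz": [0,0,-3],"spin": 0,"fingers": 0},
  {"xyz": [0,0,-5],"spin": 0,"fingers": 0},
  {"xyz": [0,0,-7.5],"spin": 0,"fingers": 0},
  {"xyz": [0,0,-10],"spin": 0,"fingers": 0},
  {"xyz": [0,0,-11.5],"spin": 0,"fingers": 0},
  {"xyz": [0,0,-12],"spin": 0,"fingers": 0},
], newtons=60)

```text
time: 7.37
eef_pos: [0.4854, -0.0962, 0.1118]
eef_rot: [-180.0, 0.0, -91.8]
wrist_force: [0.6, -0.9, -2.3]
opening: 0.0112
```

```bash
cat > weigh.py <<'E'
from bench import ctrl
import numpy as np
F=[];T=[];E=[]
for k in range(14):
    ctrl.get_image("top");s=ctrl.get_state();F.append(s["wrist_force"]);T.append(s["torque"]);E.append(s["joint_efforts"])
print(s["time"],s["opening"],s["eef_pos"],s["eef_rot"]);print("F",np.mean(F,0),np.std(F,0));print("T",np.mean(T,0),np.std(T,0));print(np.mean(E,0)[1:4])
E
python3 weigh.py; python3 look.py L4
```

```text
8.0667 0.011862801897884778 [ 0.48518651 -0.09624782  0.1113801 ] [ 1.79997946e+02  2.77890754e-04 -9.18131441e+01]
F [-0.11114529  0.03027343 -2.7862034 ] [0.58401953 0.39311464 0.70458466]
T [ 0.01308856 -0.00908649  0.00528568] [0.03511826 0.03013643 0.03244584]
[-38.46061017  25.47815527   6.20082567]
8.0667 [ 0.48518651 -0.09624782  0.1113801 ] [ 1.79997946e+02  2.77890754e-04 -9.18131441e+01] [-0.29394596  0.8186504  -3.51838506]
```

View pics/w_L4.png

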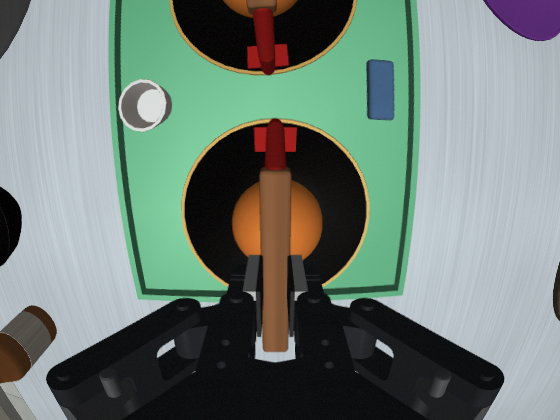

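```bash
python3 weigh.py; python3 - <<'E'
from bench import ctrl
import cv2
from h import *
i=ctrl.get_image("scene");cv2.imwrite("pics/sL4.png",cv2.resize(i["color"][160:310,160:360],None,fx=4,fy=4,interpolation=cv2.INTER_CUBIC))
E
```

```text
8.8167 0.011942614049155902 [ 0.48520375 -0.09626261  0.1114115 ] [-1.79997301e+02  1.24831110e-03 -9.18163508e+01]
F [-0.12150976 -0.22664318 -2.90184723] [0.71440084 0.37129568 0.498571  ]
T [-0.00260145  0.01022552 -0.00017402] [0.02842424 0.04317081 0.03175351]
[-38.42499656  25.46219294   6.19828683]
```

View pics/sL4.png

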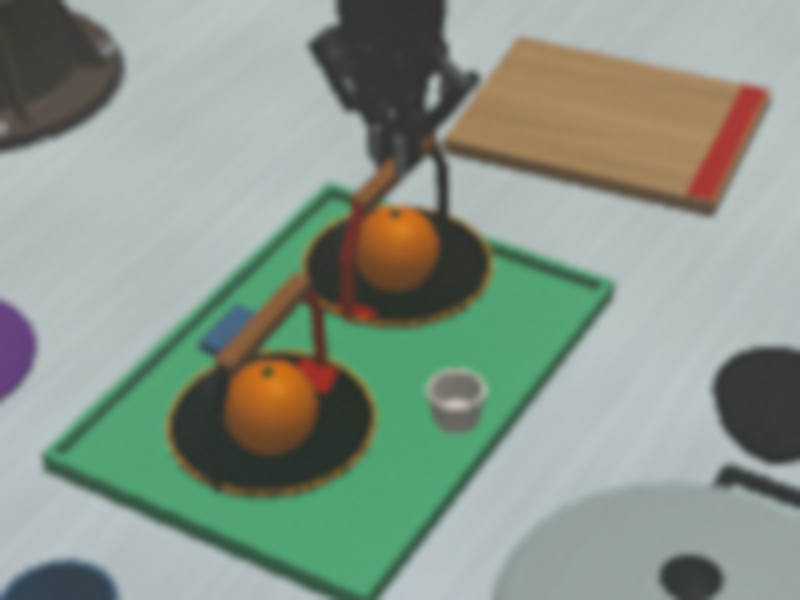

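The dish hangs clear and weighs about 2.85 N. An empty dish plus the copy would be about 2.75 N, so this is the copy. I'll set it back gently.

Call:
send_rows([
  {"xyz": [0,0,0.5],"spin": 0,"fingers": 0},
  {"xyz": [0,0,2],"spin": 0,"fingers": 0},
  {"xyz": [0,0,4],"spin": 0,"fingers": 0},
  {"xyz": [0,0,6.5],"spin": 0,"fingers": 0},
  {"xyz": [0,0,8.5],"spin": 0,"fingers": 0},
  {"xyz": [0,0,10],"spin": 0,"fingers": 0},
  {"xyz": [0,0,11],"spin": 0,"fingers": 0},
  {"xyz": [0,0,11.6],"spin": 0,"fingers": 0},
  {"xyz": [0,0,12.1],"spin": 0,"fingers": 0},
  {"xyz": [0,0,12.4],"spin": 0,"fingers": 0},
])

```text
time: 9.7
eef_pos: [0.4855, -0.0964, 0.0998]
eef_rot: [-180.0, -0.0, -91.8]
wrist_force: [-2.6, 1.3, 8.3]
opening: 0.0118
```

Call:
send_rows([
  {"xyz": [0,0,0],"spin": 0,"fingers": 8},
  {"xyz": [0,0,0],"spin": 0,"fingers": 11},
  {"xyz": [0,0,0],"spin": 0,"fingers": 13},
  {"xyz": [0,0,0],"spin": 0,"fingers": 14},
  {"xyz": [0,0,0],"spin": 0,"fingers": 15},
  {"xyz": [0,0,0],"spin": 0,"fingers": 16},
  {"xyz": [0,0,0],"spin": 0,"fingers": 18},
  {"xyz": [0,0,0],"spin": 0,"fingers": 21},
  {"xyz": [0,0,0],"spin": 0,"fingers": 26},
  {"xyz": [0,0,0],"spin": 0,"fingers": 34},
])

```text
time: 10.53
eef_pos: [0.4852, -0.0963, 0.099]
eef_rot: [180.0, -0.0, -91.8]
wrist_force: [0.2, 0.4, 0.1]
opening: 0.0338
```

```bash
python3 look.py L5
```

```text
10.5333 [ 0.48518271 -0.09625451  0.0989673 ] [ 1.79996208e+02 -2.70539906e-03 -9.18092105e+01] [0.21604031 0.37294778 0.05674856]
```

View pics/w_L5.png

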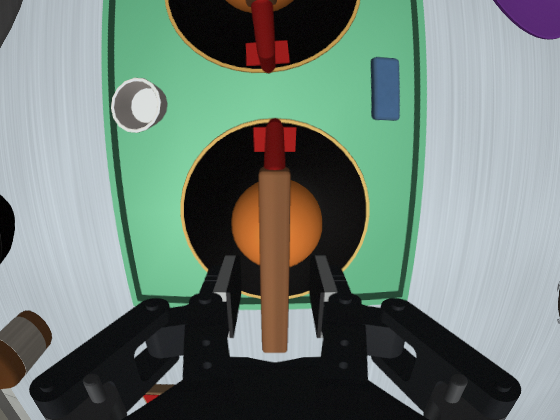

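Dish L is back on the tray and released, with its fruit centred at (277,224). Next I'll move up and over to the other dish.

Call:
send_rows([
  {"xyz": [0,0,-4],"spin": 0,"fingers": 60},
  {"xyz": [0,0,-14],"spin": 0,"fingers": 85},
  {"xyz": [0,0,-30],"spin": 0,"fingers": 85},
  {"xyz": [0,0,-48],"spin": 0,"fingers": 85},
  {"xyz": [10,0,-62],"spin": 0,"fingers": 85},
  {"xyz": [30,0,-70],"spin": 0,"fingers": 85},
  {"xyz": [55,0,-72],"spin": -1,"fingers": 85},
  {"xyz": [85,0,-72],"spin": -2,"fingers": 85},
  {"xyz": [115,0,-72],"spin": -3,"fingers": 85},
  {"xyz": [140,0,-72],"spin": -4,"fingers": 85},
])

```text
time: 11.42
eef_pos: [0.4808, -0.2378, 0.1723]
eef_rot: [-179.9, -0.0, -87.7]
wrist_force: [0.2, 0.7, -0.4]
opening: 0.0851
```

```bash
python3 go.py .4885 -.272 .17 -87.6
```

```text
11.4167 [ 0.4808 -0.2378  0.1723] [-1.7992e+02 -2.0000e-02 -8.7750e+01] [ 0.18  0.7  -0.38] 0.08505793566367
(array([34.5, -6.3,  2.3]), np.float64(-0.15))
```

Call:
send_rows([
  {"xyz": [16,-3,1],"spin": 0,"fingers": 85},
  {"xyz": [28,-5,2],"spin": 0,"fingers": 85},
  {"xyz": [34,-6.3,2.3],"spin": 0,"fingers": 85},
  {"xyz": [34,-6.3,2.3],"spin": 0,"fingers": 85},
  {"xyz": [34,-6.3,2.3],"spin": 0,"fingers": 85},
  {"xyz": [34,-6.3,2.3],"spin": 0,"fingers": 85},
  {"xyz": [34,-6.3,2.3],"spin": 0,"fingers": 85},
  {"xyz": [34,-6.3,2.3],"spin": 0,"fingers": 85},
  {"xyz": [34,-6.3,2.3],"spin": 0,"fingers": 85},
  {"xyz": [34,-6.3,2.3],"spin": 0,"fingers": 85},
])

```text
time: 12.25
eef_pos: [0.4884, -0.2696, 0.1688]
eef_rot: [-180.0, -0.0, -87.8]
wrist_force: [0.2, 0.2, -0.0]
opening: 0.0848
```

```bash
python3 look.py R;python3 wb.py R .125 120 300
```

```text
12.25 [ 0.48843648 -0.26955349  0.16884326] [-1.79987043e+02 -1.08825561e-03 -8.77813194e+01] [ 0.20531687  0.17038802 -0.00273396]
[[149, 264, 283], [157, 264, 284], [222, 264, 284], [231, 264, 283], [239, 264, 284], [247, 264, 284], [255, 265, 283], [263, 265, 283], [271, 265, 283], [279, 266, 283]]
width 0.013600066956050429
line [ 0.03654186 -0.99933213  0.49008447 -0.26022995] dir -87.90584 ends [ 0.49264756 -0.32143912] [ 0.4887843  -0.22452874] mid [ 0.49071592 -0.27298394]
```

View pics/w_R.png

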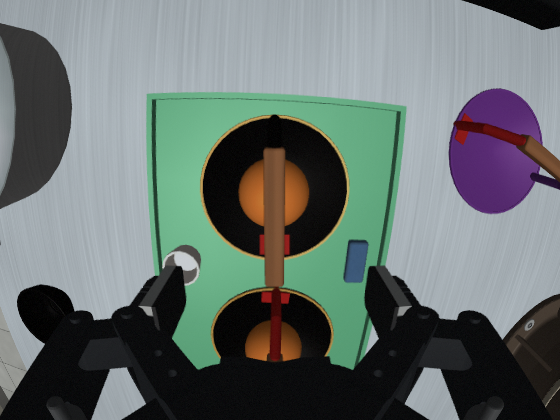

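Dish R: the bar runs from (273,148) to (274,287), its red leg points toward dish L, and its fruit is centred at (274,190). I'll descend onto it.

```bash
python3 go.py .4894 -.2728 .0995 -87.9
```

```text
12.3 [ 0.4884 -0.2696  0.1688] [-179.99   -0.    -87.79] [ 1.2  -0.48  0.12] 0.08526946691126676
(array([ 3.2, -0.9, 69.3]), np.float64(0.11))
```

Call:
send_rows([
  {"xyz": [1,-0.5,6],"spin": 0.1,"fingers": 85},
  {"xyz": [2,-0.9,18],"spin": 0.1,"fingers": 85},
  {"xyz": [3.2,-0.9,32],"spin": 0.1,"fingers": 85},
  {"xyz": [3.2,-0.9,46],"spin": 0.1,"fingers": 85},
  {"xyz": [3.2,-0.9,58],"spin": 0.1,"fingers": 85},
  {"xyz": [3.2,-0.9,66],"spin": 0.1,"fingers": 85},
  {"xyz": [3.2,-0.9,69],"spin": 0.1,"fingers": 60},
  {"xyz": [3.2,-0.9,69],"spin": 0.1,"fingers": 50},
  {"xyz": [3.2,-0.9,69],"spin": 0.1,"fingers": 40},
  {"xyz": [3.2,-0.9,69],"spin": 0.1,"fingers": 30},
], newtons=40)

```text
time: 13.13
eef_pos: [0.4899, -0.2732, 0.1004]
eef_rot: [-179.9, -0.0, -87.9]
wrist_force: [-0.7, 0.6, 0.5]
opening: 0.0381
```

Call:
send_rows([
  {"xyz": [0,0,0],"spin": 0,"fingers": 26},
  {"xyz": [0,0,0],"spin": 0,"fingers": 23},
  {"xyz": [0,0,0],"spin": 0,"fingers": 21},
  {"xyz": [0,0,0],"spin": 0,"fingers": 19},
  {"xyz": [0,0,0],"spin": 0,"fingers": 18},
  {"xyz": [0,0,0],"spin": 0,"fingers": 17},
  {"xyz": [0,0,0],"spin": 0,"fingers": 17},
  {"xyz": [0,0,0],"spin": 0,"fingers": 17},
  {"xyz": [0,0,0],"spin": 0,"fingers": 17},
  {"xyz": [0,0,0],"spin": 0,"fingers": 17},
])

```text
time: 13.97
eef_pos: [0.4894, -0.2731, 0.0997]
eef_rot: [180.0, -0.0, -87.9]
wrist_force: [0.6, 0.4, 0.4]
opening: 0.0175
```

```bash
python3 look.py R3; python3 - <<'E'
import cv2
i=cv2.imread('pics/w_R3.png')[150:400,180:380];cv2.imwrite('pics/wR3z.png',cv2.resize(i,None,fx=2.4,fy=2.4,interpolation=cv2.INTER_CUBIC))
E
```

```text
13.9667 [ 0.48936962 -0.27306573  0.09968951] [ 1.79996885e+02 -3.90070022e-04 -8.79095788e+01] [0.648136   0.40669192 0.39004404]
```

View pics/wR3z.png

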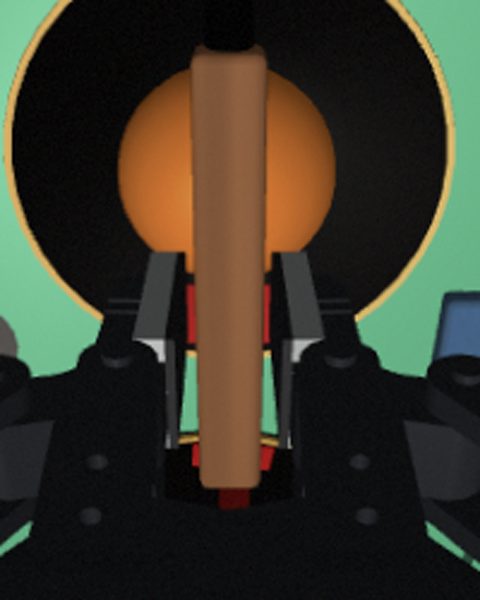

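Call:
send_rows([
  {"xyz": [0,0,0],"spin": 0,"fingers": 16.5},
  {"xyz": [0,0,0],"spin": 0,"fingers": 16},
  {"xyz": [0,0,0],"spin": 0,"fingers": 15.5},
  {"xyz": [0,0,0],"spin": 0,"fingers": 15},
  {"xyz": [0,0,0],"spin": 0,"fingers": 14.5},
  {"xyz": [0,0,0],"spin": 0,"fingers": 14},
  {"xyz": [0,0,0],"spin": 0,"fingers": 13.5},
  {"xyz": [0,0,0],"spin": 0,"fingers": 13},
  {"xyz": [0,0,0],"spin": 0,"fingers": 10},
  {"xyz": [0,0,0],"spin": 0,"fingers": 5},
])

```text
time: 14.85
eef_pos: [0.4893, -0.2731, 0.0998]
eef_rot: [180.0, -0.0, -87.9]
wrist_force: [-1.7, 1.4, 1.9]
opening: 0.0122
```

Call:
send_rows([
  {"xyz": [0,0,0],"spin": 0,"fingers": 0},
  {"xyz": [0,0,0],"spin": 0,"fingers": 0},
  {"xyz": [0,0,-0.5],"spin": 0,"fingers": 0},
  {"xyz": [0,0,-1.5],"spin": 0,"fingers": 0},
  {"xyz": [0,0,-3],"spin": 0,"fingers": 0},
  {"xyz": [0,0,-5],"spin": 0,"fingers": 0},
  {"xyz": [0,0,-7.5],"spin": 0,"fingers": 0},
  {"xyz": [0,0,-10],"spin": 0,"fingers": 0},
  {"xyz": [0,0,-11.5],"spin": 0,"fingers": 0},
  {"xyz": [0,0,-12],"spin": 0,"fingers": 0},
], newtons=60)

```text
time: 15.68
eef_pos: [0.4896, -0.2731, 0.1121]
eef_rot: [-180.0, -0.0, -87.9]
wrist_force: [-0.3, 0.4, -4.4]
opening: 0.0113
```

```bash
python3 weigh.py;python3 weigh.py; python3 look.py R4
```

```text
16.3833 0.011259343464529292 [ 0.48935226 -0.27307325  0.11168416] [ 1.79997190e+02  3.67716741e-04 -8.79114842e+01]
F [-0.03828714  0.16110245 -3.78087956] [0.41878854 0.42566948 0.49389804]
T [-0.00575499 -0.00808292  0.00880558] [0.02405001 0.02170363 0.02508353]
[-48.24637668  26.6094275    6.54928725]
17.0833 0.011362860620383573 [ 0.48938774 -0.27308215  0.11170457] [-1.79999362e+02 -6.76958782e-04 -8.79103832e+01]
F [ 1.83335824e-03  1.18565531e-01 -4.22025826e+00] [0.55446661 0.43085601 0.48274686]
T [-0.00173331  0.0037184   0.00844284] [0.03307509 0.03109746 0.02452396]
[-48.21276375  26.59187206   6.54644213]
17.0833 [ 0.48938774 -0.27308215  0.11170457] [-1.79999362e+02 -6.76958782e-04 -8.79103832e+01] [ 0.29270665  0.61736917 -4.59940707]
```

View pics/w_R4.png

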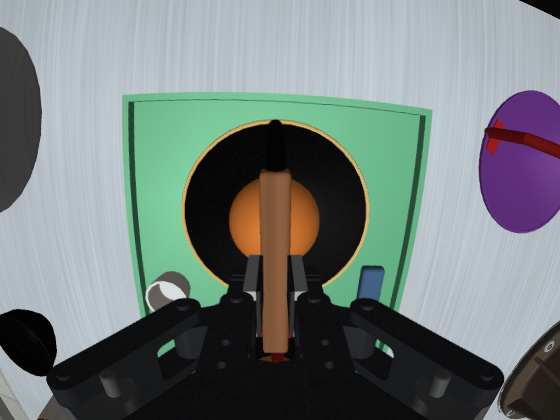

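About 4.0 N here against 2.85 N for the other, so this dish holds the real fruit. I'll raise it clear.

Call:
send_rows([
  {"xyz": [0,0,-2],"spin": 0,"fingers": 0},
  {"xyz": [0,0,-6],"spin": 0,"fingers": 0},
  {"xyz": [0,0,-12],"spin": 0,"fingers": 0},
  {"xyz": [0,0,-20],"spin": 0,"fingers": 0},
  {"xyz": [0,0,-30],"spin": 0,"fingers": 0},
  {"xyz": [0,0,-42],"spin": 0,"fingers": 0},
  {"xyz": [0,0,-56],"spin": 0,"fingers": 0},
  {"xyz": [0,0,-70],"spin": 0,"fingers": 0},
  {"xyz": [0,0,-84],"spin": 0,"fingers": 0},
  {"xyz": [0,0,-98],"spin": 0,"fingers": 0},
])

```text
time: 17.97
eef_pos: [0.4894, -0.2731, 0.2116]
eef_rot: [-179.9, -0.0, -87.9]
wrist_force: [0.1, -1.0, -4.2]
opening: 0.0117
```

Call:
send_rows([
  {"xyz": [0,0,-14],"spin": 0,"fingers": 0},
  {"xyz": [0,0,-26],"spin": 0,"fingers": 0},
  {"xyz": [0,0,-36],"spin": 0,"fingers": 0},
  {"xyz": [0,0,-44],"spin": 0,"fingers": 0},
  {"xyz": [0,0,-50],"spin": 0,"fingers": 0},
  {"xyz": [0,0,-54],"spin": 0,"fingers": 0},
  {"xyz": [0,0,-57],"spin": 0,"fingers": 0},
  {"xyz": [0,0,-59],"spin": 0,"fingers": 0},
  {"xyz": [0,0,-60],"spin": 0,"fingers": 0},
  {"xyz": [0,0,-60],"spin": 0,"fingers": 0},
])

```text
time: 18.8
eef_pos: [0.4893, -0.273, 0.2695]
eef_rot: [180.0, 0.0, -87.9]
wrist_force: [0.3, -0.4, -3.3]
opening: 0.0114
```

```bash
python3 look.py R5; python3 - <<'E'
from bench import ctrl
import cv2
i=ctrl.get_image("scene");cv2.imwrite("pics/sR5.png",cv2.resize(i["color"][100:310,130:360],None,fx=2.8,fy=2.8,interpolation=cv2.INTER_CUBIC))
E
```

```text
18.8 [ 0.48931318 -0.27304222  0.26949974] [ 1.79975648e+02  8.27034278e-03 -8.79126391e+01] [ 0.33934296 -0.39459693 -3.27108949]
```

View pics/w_R5.png

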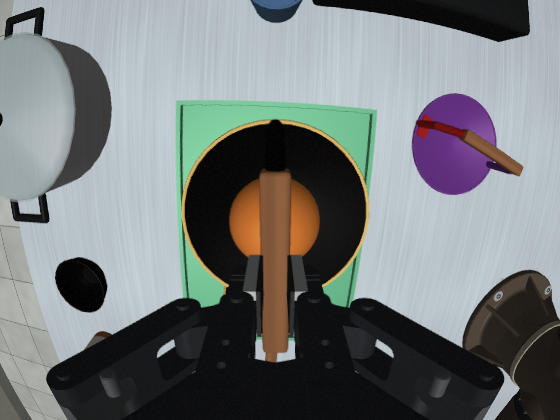

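View pics/sR5.png

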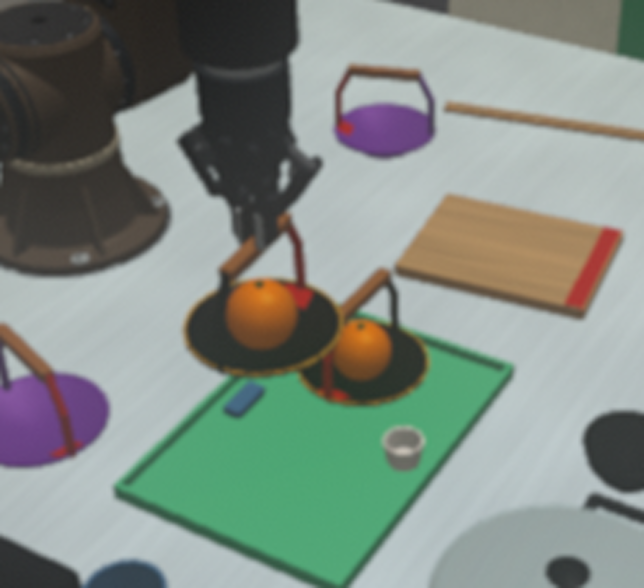

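The dish is hanging level at foot height of about 0.177 m with the fruit centred. Now the quarter turn, clockwise seen from above.

Call:
send_rows([
  {"xyz": [0,0,0],"spin": 0.4,"fingers": 0},
  {"xyz": [0,0,0],"spin": 1.2,"fingers": 0},
  {"xyz": [0,0,0],"spin": 2.4,"fingers": 0},
  {"xyz": [0,0,0],"spin": 4,"fingers": 0},
  {"xyz": [0,0,0],"spin": 6,"fingers": 0},
  {"xyz": [0,0,0],"spin": 8.4,"fingers": 0},
  {"xyz": [0,0,0],"spin": 11.2,"fingers": 0},
  {"xyz": [0,0,0],"spin": 14.4,"fingers": 0},
  {"xyz": [0,0,0],"spin": 18,"fingers": 0},
  {"xyz": [0,0,0],"spin": 22,"fingers": 0},
])

```text
time: 19.73
eef_pos: [0.4893, -0.2731, 0.2697]
eef_rot: [180.0, -0.0, -110.2]
wrist_force: [0.2, 0.2, -3.7]
opening: 0.0113
```

Call:
send_rows([
  {"xyz": [0,0,0],"spin": 4,"fingers": 0},
  {"xyz": [0,0,0],"spin": 8,"fingers": 0},
  {"xyz": [0,0,0],"spin": 12,"fingers": 0},
  {"xyz": [0,0,0],"spin": 16,"fingers": 0},
  {"xyz": [0,0,0],"spin": 20,"fingers": 0},
  {"xyz": [0,0,0],"spin": 24,"fingers": 0},
  {"xyz": [0,0,0],"spin": 28,"fingers": 0},
  {"xyz": [0,0,0],"spin": 32,"fingers": 0},
  {"xyz": [0,0,0],"spin": 36,"fingers": 0},
  {"xyz": [0,0,0],"spin": 40,"fingers": 0},
])

```text
time: 20.57
eef_pos: [0.4893, -0.2731, 0.2696]
eef_rot: [180.0, -0.0, -150.2]
wrist_force: [-0.7, -0.6, -4.0]
opening: 0.0114
```

Call:
send_rows([
  {"xyz": [0,0,0],"spin": 4,"fingers": 0},
  {"xyz": [0,0,0],"spin": 7.8,"fingers": 0},
  {"xyz": [0,0,0],"spin": 11.3,"fingers": 0},
  {"xyz": [0,0,0],"spin": 14.5,"fingers": 0},
  {"xyz": [0,0,0],"spin": 17.3,"fingers": 0},
  {"xyz": [0,0,0],"spin": 19.6,"fingers": 0},
  {"xyz": [0,0,0],"spin": 21.4,"fingers": 0},
  {"xyz": [0,0,0],"spin": 22.6,"fingers": 0},
  {"xyz": [0,0,0],"spin": 23.3,"fingers": 0},
  {"xyz": [0,0,0],"spin": 23.7,"fingers": 0},
])

```text
time: 21.4
eef_pos: [0.4893, -0.2731, 0.2697]
eef_rot: [180.0, -0.0, -173.7]
wrist_force: [0.4, -0.6, -5.1]
opening: 0.0114
```

```bash
python3 look.py R6; python3 go.py .52 .1975 .27 -173.6; python3 - <<'E'
from h import *
t=dict(np.load("top0.npz"))
H,S,V=cv2.split(cv2.cvtColor(t["color"],cv2.COLOR_BGR2HSV))
w=((((H>8)&(H<22)&(S>60)&(S<200))|(((H<6)|(H>174))&(S>150)))).astype(np.uint8)
def fit(P): 
    f=cv2.fitLine(np.array(P,np.float32),cv2.DIST_HUBER,0,.01,.01).ravel();return np.degrees(np.arctan2(f[1],f[0])),f[2:]
L=[];R=[]
for r in range(194,244):
    c=np.flatnonzero(w[r,180:255])+180;L.append(on(t,c[0]-.5,r,.018)[:2]);R.append(on(t,c[-1]+.5,r,.018)[:2])
print(fit(L),fit(R))
T=[];B=[]
for c in range(200,234):
    r=np.flatnonzero(w[170:275,c])+170;T.append(on(t,c,r[0]-.5,.018)[:2]);B.append(on(t,c,r[-1]+.5,.009)[:2])
print(fit(T),fit(B))
E
```

```text
21.4 [ 0.4893384  -0.27306776  0.26966651] [ 1.79997603e+02 -5.02566253e-03 -1.73658450e+02] [ 0.38098499 -0.5673017  -5.09135283]
21.45 [ 0.4894 -0.2731  0.2697] [-180.     -0.   -173.66] [ 0.1  -0.05 -4.26] 0.01143424872297405
(array([-8.240e+01,  4.643e+02, -3.000e-01]), np.float64(-0.06))
(np.float32(6.8627834), array([0.482814  , 0.28367123], dtype=float32)) (np.float32(6.3732185), array([0.4989881 , 0.10553186], dtype=float32))
(np.float32(-83.55607), array([0.6374595 , 0.19840656], dtype=float32)) (np.float32(-82.99497), array([0.40017125, 0.2033113 ], dtype=float32))
```

View pics/w_R6.png

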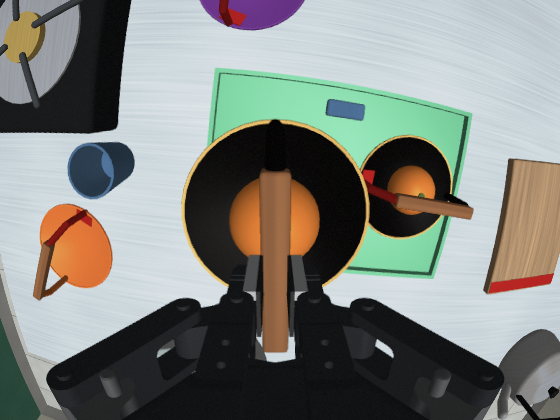

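Call:
send_rows([
  {"xyz": [-0.1,0.5,0],"spin": 0,"fingers": 0},
  {"xyz": [-0.3,1.5,0],"spin": 0,"fingers": 0},
  {"xyz": [-0.5,3,0],"spin": 0,"fingers": 0},
  {"xyz": [-0.9,4.9,0],"spin": 0,"fingers": 0},
  {"xyz": [-1.3,7.4,0],"spin": 0,"fingers": 0},
  {"xyz": [-1.8,10.3,0],"spin": 0,"fingers": 0},
  {"xyz": [-2.4,13.8,0],"spin": 0,"fingers": 0},
  {"xyz": [-3.1,17.7,0],"spin": 0,"fingers": 0},
  {"xyz": [-3.9,22.2,0],"spin": 0,"fingers": 0},
  {"xyz": [-4.8,27.1,0],"spin": 0,"fingers": 0},
])

```text
time: 22.28
eef_pos: [0.4911, -0.2451, 0.2697]
eef_rot: [-180.0, 0.0, -173.6]
wrist_force: [0.8, 0.2, -4.3]
opening: 0.0113
```

Call:
send_rows([
  {"xyz": [-1,5.4,0],"spin": 0,"fingers": 0},
  {"xyz": [-2,11.3,0],"spin": 0,"fingers": 0},
  {"xyz": [-3.1,17.7,0],"spin": 0,"fingers": 0},
  {"xyz": [-4.4,24.6,0],"spin": 0,"fingers": 0},
  {"xyz": [-5.7,32,0],"spin": 0,"fingers": 0},
  {"xyz": [-7.1,39.9,0],"spin": 0,"fingers": 0},
  {"xyz": [-8.6,48.2,0],"spin": 0,"fingers": 0},
  {"xyz": [-10.1,57.1,0],"spin": 0,"fingers": 0},
  {"xyz": [-11.8,66.5,0],"spin": 0,"fingers": 0},
  {"xyz": [-13.5,76.3,0],"spin": 0,"fingers": 0},
])

```text
time: 23.12
eef_pos: [0.4961, -0.1673, 0.2697]
eef_rot: [-180.0, 0.0, -173.6]
wrist_force: [-0.0, -0.6, -3.5]
opening: 0.0114
```

Call:
send_rows([
  {"xyz": [-1.7,9.8,0],"spin": 0,"fingers": 0},
  {"xyz": [-3.5,19.7,0],"spin": 0,"fingers": 0},
  {"xyz": [-5.2,29.5,0],"spin": 0,"fingers": 0},
  {"xyz": [-7,39.4,0],"spin": 0,"fingers": 0},
  {"xyz": [-8.7,49.2,0],"spin": 0,"fingers": 0},
  {"xyz": [-10.5,59.1,0],"spin": 0,"fingers": 0},
  {"xyz": [-12.2,68.9,0],"spin": 0,"fingers": 0},
  {"xyz": [-14,78.8,0],"spin": 0,"fingers": 0},
  {"xyz": [-15.7,88.6,0],"spin": 0,"fingers": 0},
  {"xyz": [-17.5,98.4,0],"spin": 0,"fingers": 0},
])

```text
time: 23.95
eef_pos: [0.5025, -0.0675, 0.2697]
eef_rot: [180.0, -0.0, -173.6]
wrist_force: [-0.2, 0.8, -3.6]
opening: 0.0112
```

Call:
send_rows([
  {"xyz": [-1.7,9.8,0],"spin": 0,"fingers": 0},
  {"xyz": [-3.5,19.7,0],"spin": 0,"fingers": 0},
  {"xyz": [-5.2,29.5,0],"spin": 0,"fingers": 0},
  {"xyz": [-7,39.4,0],"spin": 0,"fingers": 0},
  {"xyz": [-8.7,49.2,0],"spin": 0,"fingers": 0},
  {"xyz": [-10.5,59.1,0],"spin": 0,"fingers": 0},
  {"xyz": [-12.2,68.9,0],"spin": 0,"fingers": 0},
  {"xyz": [-14,78.8,0],"spin": 0,"fingers": 0},
  {"xyz": [-15.7,88.6,0],"spin": 0,"fingers": 0},
  {"xyz": [-17.5,98.4,0],"spin": 0,"fingers": 0},
])

```text
time: 24.78
eef_pos: [0.509, 0.0322, 0.2697]
eef_rot: [180.0, 0.0, -173.6]
wrist_force: [0.5, 0.2, -4.5]
opening: 0.0111
```

Call:
send_rows([
  {"xyz": [-1.7,9.8,0],"spin": 0,"fingers": 0},
  {"xyz": [-3.5,19.7,0],"spin": 0,"fingers": 0},
  {"xyz": [-5.2,29.5,0],"spin": 0,"fingers": 0},
  {"xyz": [-7,39.4,0],"spin": 0,"fingers": 0},
  {"xyz": [-8.7,49.2,0],"spin": 0,"fingers": 0},
  {"xyz": [-10.5,59.1,0],"spin": 0,"fingers": 0},
  {"xyz": [-12.1,68.4,0],"spin": 0,"fingers": 0},
  {"xyz": [-13.7,77.3,0],"spin": 0,"fingers": 0},
  {"xyz": [-15.2,85.7,0],"spin": 0,"fingers": 0},
  {"xyz": [-16.6,93.5,0],"spin": 0,"fingers": 0},
])

```text
time: 25.62
eef_pos: [0.5151, 0.1268, 0.2697]
eef_rot: [-180.0, -0.0, -173.6]
wrist_force: [0.0, -0.1, -3.7]
opening: 0.0114
```

Call:
send_rows([
  {"xyz": [-1.3,7.4,0],"spin": 0,"fingers": 0},
  {"xyz": [-2.5,14.3,0],"spin": 0,"fingers": 0},
  {"xyz": [-3.7,20.7,0],"spin": 0,"fingers": 0},
  {"xyz": [-4.8,27.1,0],"spin": 0,"fingers": 0},
  {"xyz": [-5.9,33,0],"spin": 0,"fingers": 0},
  {"xyz": [-6.9,38.9,0],"spin": 0,"fingers": 0},
  {"xyz": [-7.9,44.3,0],"spin": 0,"fingers": 0},
  {"xyz": [-8.7,49.2,0],"spin": 0,"fingers": 0},
  {"xyz": [-9.5,53.7,0],"spin": 0,"fingers": 0},
  {"xyz": [-10.2,57.6,0],"spin": 0,"fingers": 0},
])

```text
time: 26.45
eef_pos: [0.5188, 0.1848, 0.2697]
eef_rot: [-180.0, -0.0, -173.6]
wrist_force: [0.2, -0.3, -4.3]
opening: 0.0114
```

Call:
send_rows([
  {"xyz": [-0.6,3.4,0],"spin": 0,"fingers": 0},
  {"xyz": [-1.1,6.4,0],"spin": 0,"fingers": 0},
  {"xyz": [-1.5,8.6,0],"spin": 0,"fingers": 0},
  {"xyz": [-1.8,10.1,0],"spin": 0,"fingers": 0},
  {"xyz": [-2,11.3,0],"spin": 0,"fingers": 0},
  {"xyz": [-2.2,12.1,0],"spin": 0,"fingers": 0},
  {"xyz": [-2.2,12.6,0],"spin": 0,"fingers": 0},
  {"xyz": [-2.3,12.9,0],"spin": 0,"fingers": 0},
  {"xyz": [-2.3,12.9,0],"spin": 0,"fingers": 0},
  {"xyz": [-2.3,12.9,0],"spin": 0,"fingers": 0},
])

```text
time: 27.28
eef_pos: [0.5196, 0.1973, 0.2697]
eef_rot: [-180.0, -0.0, -173.6]
wrist_force: [-0.3, 0.4, -4.5]
opening: 0.0112
```

```bash
python3 look.py R7; python3 go.py .52 .1975 .151 -173.4;python3 - <<'E'
from bench import ctrl
import cv2,numpy as np
for n in("scene","top"):
    i=ctrl.get_image(n);cv2.imwrite(f"pics/{n}7.png",i["color"]);np.savez(n+"7.npz",**i)
E
```

```text
27.2833 [0.51959637 0.19732331 0.26972648] [-1.79997785e+02 -3.04165343e-04 -1.73615453e+02] [-0.33373088  0.40931663 -4.50650208]
27.3333 [0.5196 0.1973 0.2697] [-180.     -0.   -173.61] [-0.59  0.14 -3.69] 0.011419242268610463
(array([-4.000e-01,  1.000e-01,  1.187e+02]), np.float64(-0.21))
```

View pics/w_R7.png

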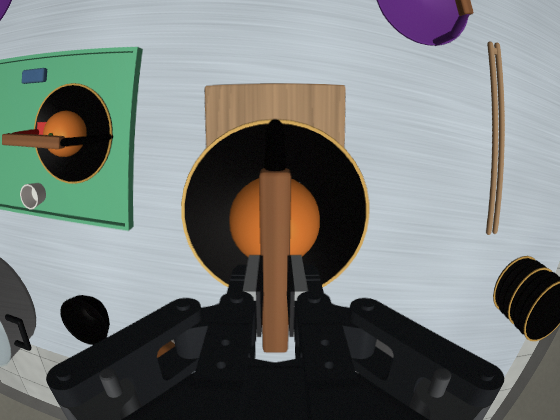

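View pics/scene7.png

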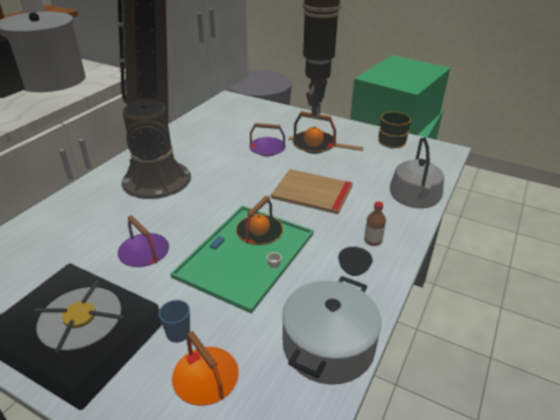

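The dish is over the board. In the wrist view the board's edges at columns 205 and 345 lie symmetric about the bar at 275. Lowering it to about 4 cm above the board.

Call:
send_rows([
  {"xyz": [0,0,1],"spin": 0,"fingers": 0},
  {"xyz": [0,0,3],"spin": 0,"fingers": 0},
  {"xyz": [0,0,6],"spin": -0.2,"fingers": 0},
  {"xyz": [0,0,10],"spin": -0.2,"fingers": 0},
  {"xyz": [0,0,15],"spin": -0.2,"fingers": 0},
  {"xyz": [0,0,21],"spin": -0.2,"fingers": 0},
  {"xyz": [0,0,28],"spin": -0.2,"fingers": 0},
  {"xyz": [0,0,35],"spin": -0.2,"fingers": 0},
  {"xyz": [0,0,42],"spin": -0.2,"fingers": 0},
  {"xyz": [0,0,49],"spin": -0.2,"fingers": 0},
])

```text
time: 28.27
eef_pos: [0.5195, 0.1973, 0.2198]
eef_rot: [-180.0, -0.0, -173.4]
wrist_force: [0.1, 0.3, -5.0]
opening: 0.0113
```

Call:
send_rows([
  {"xyz": [0,0,7],"spin": 0,"fingers": 0},
  {"xyz": [0,0,14],"spin": 0,"fingers": 0},
  {"xyz": [0,0,21],"spin": 0,"fingers": 0},
  {"xyz": [0,0,28],"spin": 0,"fingers": 0},
  {"xyz": [0,0,35],"spin": 0,"fingers": 0},
  {"xyz": [0,0,42],"spin": 0,"fingers": 0},
  {"xyz": [0,0,48],"spin": 0,"fingers": 0},
  {"xyz": [0,0,53],"spin": 0,"fingers": 0},
  {"xyz": [0,0,58],"spin": 0,"fingers": 0},
  {"xyz": [0,0,62],"spin": 0,"fingers": 0},
])

```text
time: 29.1
eef_pos: [0.5196, 0.1974, 0.1582]
eef_rot: [-180.0, -0.0, -173.4]
wrist_force: [0.1, 0.2, -3.6]
opening: 0.0116
```

Call:
send_rows([
  {"xyz": [0,0,3],"spin": 0,"fingers": 0},
  {"xyz": [0,0,5],"spin": 0,"fingers": 0},
  {"xyz": [0,0,6.5],"spin": 0,"fingers": 0},
  {"xyz": [0,0,7.5],"spin": 0,"fingers": 0},
  {"xyz": [0,0,8],"spin": 0,"fingers": 0},
  {"xyz": [0,0,8],"spin": 0,"fingers": 0},
  {"xyz": [0,0,8],"spin": 0,"fingers": 0},
  {"xyz": [0,0,8],"spin": 0,"fingers": 0},
  {"xyz": [0,0,8],"spin": 0,"fingers": 0},
  {"xyz": [0,0,8],"spin": 0,"fingers": 0},
])

```text
time: 29.93
eef_pos: [0.5197, 0.1974, 0.1508]
eef_rot: [180.0, 0.0, -173.4]
wrist_force: [-0.7, -0.1, -3.6]
opening: 0.0115
```

Call:
send_rows([
  {"xyz": [0,0,0],"spin": 0,"fingers": 0},
  {"xyz": [0,0,0],"spin": 0,"fingers": 0},
  {"xyz": [0,0,0],"spin": 0,"fingers": 0},
  {"xyz": [0,0,0],"spin": 0,"fingers": 0},
  {"xyz": [0,0,0],"spin": 0,"fingers": 0},
  {"xyz": [0,0,0],"spin": 0,"fingers": 0},
  {"xyz": [0,0,0],"spin": 0,"fingers": 0},
  {"xyz": [0,0,0],"spin": 0,"fingers": 0},
  {"xyz": [0,0,0],"spin": 0,"fingers": 0},
  {"xyz": [0,0,0],"spin": 0,"fingers": 0},
])

```text
time: 30.77
eef_pos: [0.5196, 0.1974, 0.1507]
eef_rot: [180.0, 0.0, -173.4]
wrist_force: [0.3, 0.2, -4.1]
opening: 0.0115
```

```bash
python3 look.py R8; python3 - <<'E'
from bench import ctrl
import cv2,numpy as np
for n in("scene","top"):
    i=ctrl.get_image(n);np.savez(n+"8.npz",**i)
    c=i["color"][130:270,210:360] if n=="scene" else i["color"][170:275,170:390]
    cv2.imwrite(f"pics/{n}8.png",cv2.resize(c,None,fx=3.6,fy=3.6,interpolation=cv2.INTER_CUBIC))
s=ctrl.get_state();print(s["time"],s["qd"],s["opening"])
E
```

```text
30.7667 [0.51960119 0.19742719 0.1507136 ] [ 1.79999880e+02  1.34087146e-03 -1.73408381e+02] [ 0.33883348  0.18613117 -4.05092066]
30.9167 [ 0.06353668  0.01066835 -0.00252216  0.11940065  0.0766517  -0.01951791] 0.011464572316934266
```

View pics/w_R8.png

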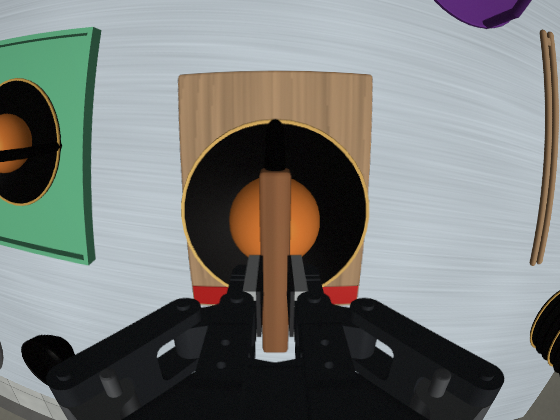

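View pics/scene8.png

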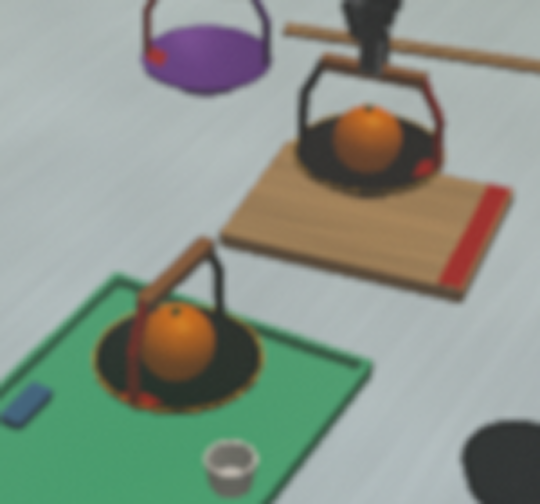

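View pics/top8.png

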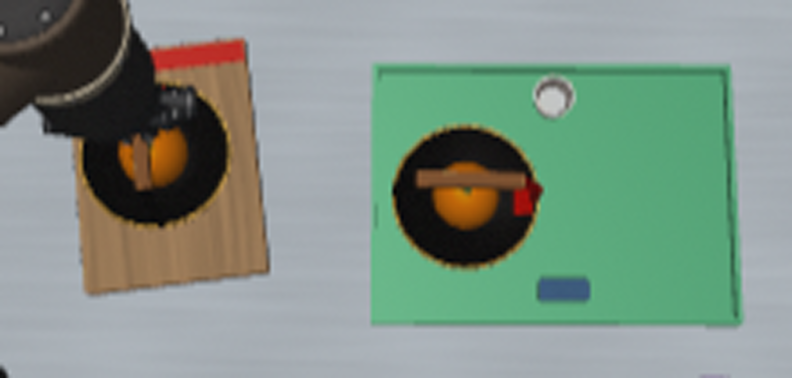

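The red leg faces the striped edge, the fruit sits centred, the dish is level and still, and dish L is undisturbed on the tray. Handing in.

```bash
python3 -c "
from bench import ctrl
print(ctrl.job_done())"
```

```text
the job is handed in; nothing more can be done
None
```

I handed the job in at about 31 s. The arm is still holding the dish with the real fruit over the middle of the board.

- **Weighing:** I lifted each dish about 12 mm. The left one pulled about 2.85 N, so it holds the copy. The right one pulled about 4.0 N, so it holds the real fruit. I set the left dish back on the tray and let it go.
- **Moving the dish:** I raised the right dish about 17 cm, turned it 85.7° in the air to line up with the slightly angled board, carried it over and lowered it.
- **Last checks:**
  - By the arm's pose, the dish's foot is about 40 mm above the board, over its middle, level and still.
  - The red leg faces the striped edge, lined up with the board's measured angle to within about 0.5°.
  - Both fruits looked centred.
  - The left dish, the cup and the chopstick rest looked undisturbed.
- **Disagreements:** The top and wrist cameras differed by 3–4 mm across the handle bars. I used a value between them and confirmed the bar was centred between the pads in the wrist view. Force readings were noisy (about 0.5 N), so I averaged them. The gripper read 11–12 mm on a 14 mm bar, but the dish showed no slip.

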